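# Edge the cover plate out of its holder and cover the beaker

### The arm

A 6-joint arm with a two-finger parallel gripper is mounted at the origin on a cart in front of the work surface, level with it; the furniture and walls round the work are solid. World frame = base frame: x ahead of the robot, y to its left, z up, the work surface at z = 0. Lengths are in m, angles in degrees, forces in N, time in s.
With the tool pointing down it reaches from about 0.3 to 0.875 m from the base axis. Payload 6.4 kg.
Tool frame: the origin (TCP) lies on the centre line of the jaws, within the pads' length; the fingertips stand 14 mm ahead of it and the grasp point (between the pads) lies 5 mm behind it (manip.nose_length is the distance from the TCP to the fingertips, in m); z points along the fingers, y is the line along which they close (so a half turn about z gives the same grasp; the last joint's range is limited). The gripper opens to 88 mm and grips with 3 to 60 N. Pads are 18 mm wide; open, the fingers measure 123 mm over their backs; the gripper's body (75 mm by 187 mm) begins 45 mm behind the grasp point.
Start: joints at [61.576, 10.359, 92.074, -0, 77.567, -11.82], TCP at [0.164, 0.551, 0.253] pointing down, gripper open.
Joint ranges: [-171.53, 171.53], [-51.25, 118.39], [17.06, 147.69], [-65.23, 245.23], [0, 150.52], [-178.68, 178.68]. Speed limits (degrees/s): [147.25, 147.25, 172.46, 180, 180, 180].

### API

Orientations are given as a 3x3 rotation matrix whose columns are the frame's x, y, z axes.
In Python, from rig import manip gives the robot as it stands.
- The arm moves only by the tool drive_tool, never from a script. Its argument "rows" is a list of rows, each a list of 3 entries, a list of its own where there are three numbers: the turn, a rotation vector about the world's x, y, z in a scale on which 1.0 is 4 rad, then the shift along the world's x, y, z in parts of the range, where 1.0 means 1 m, then the closure, from -1 (fully open) to 1 (shut). In form: [[[wx, wy, wz], [dx, dy, dz], hand], ...]. A call has 1 to 20 rows; each row is the pose to reach, as a shift and turn from the pose commanded when the call began; what a row does not reach only later rows make up. A row lasts 1/12 s, in which the tool goes at most 41.7 mm and 7.16 degrees, less where a joint would pass 70% of its speed; a pose out of reach is approached as far as the arm can. No shift or turn number may pass 1 either way. A call with a gripper value outside its range is refused whole. The fingers move at their own pace and stop on an object; the grip force is fixed at half the most. Time passes only in rows, so rows that repeat a pose let the fingers close. It gives the time, the measured TCP pose, the force, the opening and the grip force at its end, in the units of the state.
- manip.get_state(): the state, without advancing time (a new reading comes with each control period).
- manip.grab_frame(name): name is "scene" or "top" or "wrist"; returns (picture, depth): 384x512x3 uint8, red, green, blue; 384x512 float32, m along the optical axis (not along the pixel's ray), 0 where there is no reading.
- manip.calibration(name): a dict with "fx", "fy", "cx", "cy" (pixels), "pose" (4x4, takes a point from camera to world coordinates). Camera axes: x right, y up, looking along -z (the intrinsics and any distortion apply to the point x, -y, -z); pixel columns grow to the right and rows downward; lengths in m; the calibration is good to about 2 mm. A picture is of the moment at which its call begins: read the wrist's pose just before it. calibration takes no time and is no camera call; for the wrist camera it gives the pose at the moment of the call.
- manip.job_done(): hands the job in; it is judged then, once.
Trained networks look in the newest picture that a camera, given by its name, has taken for a name from the list of things; names that differ only in an ending like _2 or _b are one class to them, and where a whole thing is asked for, a point or a joint stands for the part that bears it (a point fixed in the world has none). Each returns a list of dicts, best first, with "conf" (0 to 1); they miss things now and then, are a little off and sometimes report something else, mostly with a low value. They report only what shows in the picture. A call takes as long as a camera call. They do not tell look-alikes from the thing itself.
- manip.recognise(camera, thing): "bbox" ([centre column, centre row, width, height] in pixels, round what is visible of it).
- manip.spot_point(camera, thing): "position" ([column, row] in pixels: a listed point, or the origin of a listed thing).
The state is a dict: "time_s": time; "joint_pos": joint angles; "dq": joint speeds; "tau": joint torques, N m; "tcp_pos": TCP position; "tool_rot": TCP orientation; "contact_force": force on the tool from outside, world axes, zero at the start; "torque": the same for the moment, N m; "grip_width": finger opening in m; "grasp_force": force on a finger pad.
Only numpy, scipy, OpenCV 4.12 (cv2) and the standard library are available. Lean on these libraries where they do the work, as an engineer would, in place of code of your own. Each camera call takes 0.05 s, during which the arm holds its last target. There are 200 camera calls.

### The job

Cover the small beaker with the blue enamelled plate. The plate lies sunk in its sprung holder and cannot be gripped there: press a fingertip lightly on it and slide it out over the open front end, without pressing hard and without letting it fall, until enough hangs over to pinch it by its two sides. Then carry it to the beaker and lay it gently and level across the mouth so that the opening is fully covered, leaving the beaker standing where it is and everything else undisturbed.

Things in the scene. Friction and masses are not known exactly. Their poses are not given: they have to be found in the camera images.
- cover: flat blue enamelled plate, 140 (x) x 66 (y) x 5 (z) mm, about 80 g, smooth (slides easily on the tray, fairly slippery in the fingers too, so pinch it firmly once it is clear of the rails). Origin: centre of its underside; x along its length, z up. It starts lying in the holder with its x along the holder's x, its front end (-x) flush with the open front end of the tray.
- holder: plate holder fixed to the bench: dark foot, white tray with grey rails on four springs. Origin 66 mm below the middle of the tray floor, at or up to 12 mm below the bench top (its height is set differently each time); z up, x along the tray. Open front end at x = -70 mm, looking to -x, free air in front. Floor x from -70 to +84 mm, 108 mm wide; plate's top at z = 71 mm.
- beaker: small clear glass beaker with a low spout, loose, about 80 g, 68 mm tall, body about 51 mm in diameter (57 mm over the spout), standing upright on the bench on its own. Origin: centre of its underside, z up.
- mouth (a point): centre of the beaker's mouth, on its axis at rim height (68 mm above the beaker's foot)
- crucible: bystander: small white porcelain crucible, 44 mm wide, 36 mm tall, origin under its centre
- crucible_cap: bystander: white crucible lid lying on the bench, 46 mm wide, 12 mm tall, origin under its centre
- tape: bystander: roll of tan tape lying flat, 57 mm wide, 18 mm tall, origin under its centre
- marker: bystander: marker pen lying on the bench, 135 mm long (its y), 17 mm thick, origin under its middle
- bulb: bystander: red rubber pipette bulb standing on the bench, 48 mm wide, 85 mm tall, origin under its centre
- front_edge (a point): middle of the tray floor's open front edge. Rails 19 mm wide, 4 mm high along both long sides (2 mm play each side) and a wall of that height across the back leave the plate only 1 mm proud: it can leave only upward or to the holder's -x. The tray is stiffly sprung: it sinks 1 mm per 16 N, so judge the push by force. Over 20 N between plate and tray chips the enamel.
- studs (a point): point midway between two small brass sprung studs, at holder x = -35 mm, on dark brackets that reach 61 mm to either side of the tray's middle line and as high as the rails; the studs nip the plate's side edges with about 4 N each, so a fingertip must press on the plate with roughly 4 to 8 N before the plate comes along with it
Not all that is in view belongs to the job. What is shaped like the beaker but yellow is not meant.

How it is judged (in metres and radians):
On the way:
1. the plate, lying level on the tray, overhangs its open front end by at least 35 mm (x of cover in the frame of holder between -0.075 and -0.035 m and angle between cover's own z axis and vertical below 0.1 rad and z of cover in the frame of holder below 0.07 m), for 0.2 s.
At the end, for the whole second after the job is handed in: the plate rests level (within 0.06 rad) and still on the rim of the beaker, which stands upright on the bench; the mouth's centre is within 9 mm of the plate's long middle line and within 30 mm of its middle along its length, so that the opening is covered (y of mouth in the frame of cover between -0.009 and 0.009 m and x of mouth in the frame of cover between -0.03 and 0.03 m and z of mouth in the frame of cover between -0.004 and 0.004 m and angle between each of cover, beaker's own z axis and vertical below 0.06 rad and linear speed of each of cover, beaker below 0.01 m/s and height (world z) of beaker below 0.005 m and contact force between cover and beaker above 0.2 N); the robot touches nothing.
It fails at once if the plate is pressed against its holder with more than 20 N (contact force between cover and holder above 20 N).
It fails at once if the plate is set on the beaker with more than 15 N (contact force between cover and beaker above 15 N).
It fails at once if the plate falls (height (world z) of cover below 0.03 m or angle between cover's own z axis and vertical above 0.6 rad).
It fails at once if the beaker is tipped, or moved from where it stood by more than 30 mm (angle between beaker's own z axis and vertical above 0.3 rad or distance of beaker from where it was at the start of the episode above 0.03 m).
It fails at once if a bystander is moved by more than 20 mm (distance of any of crucible, crucible_cap, tape, marker, bulb from where it was at the start of the episode above 0.02 m).
It also fails if it takes over 72 s, if anything falls off the work surface, if the arm or the gripper's body presses on something with over 40 N, if the wrist force passes 120 N, or if a joint passes its speed limit or range.

## Working session

There is one attempt and no reset: what is moved stays moved. The work goes in short steps, Python scripts to look and compute and a tool call to move; the robot and the scene stay as the last step left them, time stands still between calls to the robot, and variables do not carry over. Pictures are saved under pics/ and viewed, at most 10 in all, crops included, and the job is handed in when it is done.

Besides the shell and the picture viewer there is one more tool, called after ">>>" by a JSON object that holds its "api" and its "payload". drive_tool: Moves the arm, as the interface text tells. Its arguments: {"type":"object","properties":{"rows":{"type":"array","items":{"type":"array"}}},"required":["rows"]}

```bash
ls; mkdir -p pics; cat > h.py <<'E'
import numpy as np, cv2
from rig import manip
def ray(cal,u,v):
    P=np.array(cal["pose"]); d=np.array([(u-cal["cx"])/cal["fx"],-(v-cal["cy"])/cal["fy"],-1.])
    return P[:3,3],P[:3,:3]@d
def atdepth(cal,u,v,z):
    o,d=ray(cal,u,v); return o+d*z
def atz(cal,u,v,z):
    o,d=ray(cal,u,v); return o+d*(z-o[2])/d[2]
def tri(rs):
    A=np.zeros((3,3));b=np.zeros(3)
    for o,d in rs:
        d=d/np.linalg.norm(d);M=np.eye(3)-np.outer(d,d);A+=M;b+=M@o
    return np.linalg.solve(A,b)
E
python3 - <<'E'
from h import *
np.set_printoptions(precision=4,suppress=True)
s=manip.get_state();print(s["tool_rot"],s["grip_width"],manip.nose_length)
ims=[]
for c in ["scene","top","wrist"]:
    im,d=manip.grab_frame(c);cal=manip.calibration(c);print(c,{k:np.array(v) for k,v in cal.items()})
    np.save(f"pics/{c}_d.npy",d)
    cv2.imwrite(f"pics/{c}0.png",im[:,:,::-1])
    for t in ["cover","holder","beaker","crucible","crucible_cap","tape","marker","bulb"]:
        r=manip.recognise(c,t);print(t,[(np.round(x["bbox"]),round(x["conf"],2)) for x in r[:3]])
    for t in ["cover","holder","mouth","front_edge","studs"]:
        r=manip.spot_point(c,t);print("pt",t,[(np.round(x["position"],1),round(x["conf"],2),atdepth(cal,*x["position"],d[int(min(383,max(0,x["position"][1]))),int(min(511,max(0,x["position"][0])))])) for x in r[:3]])
E
```

```text
pics
[[-0.9583  0.2858 -0.0008]
 [ 0.2858  0.9583 -0.0015]
 [ 0.0003 -0.0017 -1.    ]] 0.08834861453238191 0.014
scene {'fx': array(404.7511), 'fy': array(404.7511), 'cx': array(247.4233), 'cy': array(192.3683), 'pose': array([[ 0.7912,  0.2507, -0.5577, -0.0661],
       [-0.6112,  0.351 , -0.7093, -0.7668],
       [ 0.018 ,  0.9022,  0.431 ,  0.5633],
       [ 0.    ,  0.    ,  0.    ,  1.    ]])}
cover [(array([222., 170.,   8.,   2.]), 0.31)]
holder [(array([328., 267.,  89.,  67.]), 0.71)]
beaker [(array([213., 198.,  18.,  29.]), 0.71), (array([199., 181.,  14.,  20.]), 0.64), (array([233., 171.,  15.,  24.]), 0.59)]
crucible []
crucible_cap [(array([221., 170.,   8.,   4.]), 0.4)]
tape [(array([210., 225.,  18.,  13.]), 0.86)]
marker [(array([328., 266.,  89.,  64.]), 0.23)]
bulb [(array([177., 159.,  15.,  25.]), 0.57)]
pt cover [(array([327.9, 254.5]), 0.94, array([ 0.5287, -0.2974,  0.0657]))]
pt holder [(array([320.7, 279.3]), 0.66, array([ 0.4654, -0.337 ,  0.0528]))]
pt mouth [(array([211.9, 189.4]), 0.81, array([0.5252, 0.1569, 0.0493])), (array([195.9, 168.9]), 0.63, ar
[... 1233 characters left out ...]
0.77, array([0.7022, 0.2751, 0.0019])), (array([166.9, 185.2]), 0.56, array([0.5642, 0.2901, 0.0017])), (array([220.5, 200.3]), 0.5, array([ 0.5201,  0.1354, -0.0012]))]
pt front_edge [(array([369.5, 221.2]), 0.79, array([ 0.4571, -0.2782,  0.0635]))]
pt studs []
wrist {'fx': array(337.7536), 'fy': array(337.7536), 'cx': array(259.592), 'cy': array(197.7608), 'pose': array([[ 0.2862, -0.9103, -0.2992,  0.0858],
       [ 0.9582,  0.2719,  0.0892,  0.5741],
       [ 0.0002, -0.3122,  0.95  ,  0.3849],
       [ 0.    ,  0.    ,  0.    ,  1.    ]])}
cover []
holder []
beaker []
crucible []
crucible_cap []
tape []
marker []
bulb []
pt cover []
pt holder []
pt mouth []
pt front_edge []
pt studs []
```

```bash
python3 - <<'E'
import cv2,numpy as np
a=cv2.imread("pics/scene0.png")[140:320,160:400];b=cv2.imread("pics/top0.png")[110:260,90:420]
a=cv2.resize(a,None,fx=1.66,fy=1.66,interpolation=3);b=cv2.resize(b,None,fx=2,fy=2,interpolation=3)
o=np.zeros((600,800,3),np.uint8);o[:a.shape[0],:a.shape[1]]=a;o[300:,:660]=b
cv2.imwrite("pics/m1.png",o)
E
```

```text
(no output)
```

View pics/m1.png

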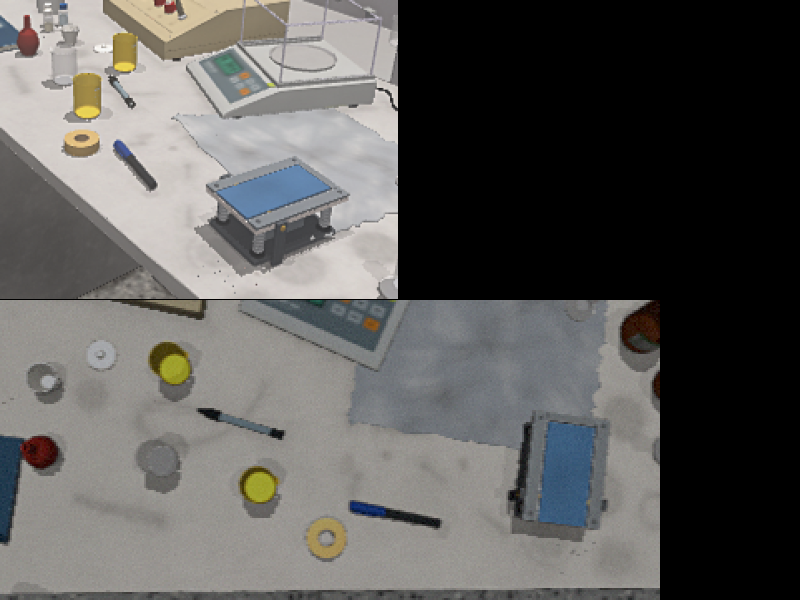

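The picture shows the blue plate in its holder at top pixel (374,196). The clear beaker is at top (167,187) and scene (198,180), and the other two beakers are yellow. I'll look at the beaker from the wrist first.

Careful with the scale: turns go in shares of 4 rad. That gives: 0.29 rad / 4 = 0.0725.

>>> {"api": "drive_tool", "payload": {"rows": [[[0,0,0.0725],[0.33,-0.26,0.04],-1],[[0,0,0.0725],[0.33,-0.26,0.04],-1],[[0,0,0.0725],[0.33,-0.26,0.04],-1],[[0,0,0.0725],[0.33,-0.26,0.04],-1],[[0,0,0.0725],[0.33,-0.26,0.04],-1],[[0,0,0.0725],[0.33,-0.26,0.04],-1],[[0,0,0.0725],[0.33,-0.26,0.04],-1],[[0,0,0.0725],[0.33,-0.26,0.04],-1],[[0,0,0.0725],[0.33,-0.26,0.04],-1],[[0,0,0.0725],[0.33,-0.26,0.04],-1],[[0,0,0.0725],[0.33,-0.26,0.04],-1],[[0,0,0.0725],[0.33,-0.26,0.04],-1],[[0,0,0.0725],[0.33,-0.26,0.04],-1],[[0,0,0.0725],[0.33,-0.26,0.04],-1],[[0,0,0.0725],[0.33,-0.26,0.04],-1],[[0,0,0.0725],[0.33,-0.26,0.04],-1]]}}

```text
time_s: 3.43
tcp_pos: [0.4931, 0.2922, 0.2927]
tool_rot: [[-1.0, -0.002, -0.0], [-0.002, 1.0, 0.0], [0.0, 0.0, -1.0]]
contact_force: [-0.2, 0.0, 0.6]
grip_width: 0.0878
grasp_force: 0.0
```

```bash
cat > look.py <<'E'
from h import *
import sys,pickle
np.set_printoptions(precision=4,suppress=True)
n=sys.argv[1]; s=manip.get_state();print(s["tcp_pos"],s["tool_rot"],s["contact_force"])
cal=manip.calibration("wrist")
im,d=manip.grab_frame("wrist");cv2.imwrite(f"pics/{n}.png",im[:,:,::-1]);np.save(f"pics/{n}.npy",d)
out={"cal":cal}
for t in sys.argv[2:]:
    r=manip.spot_point("wrist",t);out[t]=r
    print(t,[(np.round(x["position"],1),round(x["conf"],2),atdepth(cal,*x["position"],d[int(min(383,max(0,x["position"][1]))),int(min(511,max(0,x["position"][0])))])) for x in r[:4]])
pickle.dump(out,open(f"pics/{n}.pkl","wb"))
E
python3 look.py w1 mouth beaker
```

```text
[0.4931 0.2922 0.2927] [[-1.     -0.0024 -0.0003]
 [-0.0024  1.      0.0001]
 [ 0.0003  0.0001 -1.    ]] [-0.1616  0.0281  0.6236]
mouth [(array([249.2, 214.1]), 0.8, array([0.572 , 0.2784, 0.0052])), (array([235.6, 316.4]), 0.68, array([0.7062, 0.26  , 0.041 ])), (array([117.2, 183.2]), 0.63, array([0.5232, 0.1186, 0.0282]))]
beaker [(array([248.9, 193.4]), 0.96, array([0.5237, 0.2803, 0.0672])), (array([237.8, 287. ]), 0.95, array([0.6589, 0.264 , 0.0434])), (array([135.2, 166.4]), 0.78, array([0.4941, 0.1562, 0.0638])), (array([313., 297.]), 0.65, array([0.6997, 0.3696, 0.0058]))]
```

>>> {"api": "drive_tool", "payload": {"rows": [[[0,0,0],[0.06,-0.07,0],-1],[[0,0,0],[0.06,-0.07,0],-1],[[0,0,0],[0.06,-0.07,0],-1],[[0,0,0],[0.06,-0.07,0],-1],[[0,0,0],[0.06,-0.07,0],-1]]}}

```text
time_s: 4.0
tcp_pos: [0.554, 0.2212, 0.2925]
tool_rot: [[-1.0, 0.001, -0.001], [0.001, 1.0, 0.001], [0.001, 0.001, -1.0]]
contact_force: [0.0, 0.9, -0.4]
grip_width: 0.088
grasp_force: 0.0
```

```bash
python3 look.py w2 mouth beaker; python3 - <<'E'
from h import *
import pickle
a=pickle.load(open("pics/w1.pkl","rb"));b=pickle.load(open("pics/w2.pkl","rb"))
for t in ["mouth","beaker"]:
  for y in b[t][:4]:
    rs=[ray(a["cal"],*a[t][0]["position"]),ray(b["cal"],*y["position"])];p=tri(rs)
    print(t,p,[np.linalg.norm(np.cross(p-o,d/np.linalg.norm(d))) for o,d in rs])
o,d=None,None
for u,v,c in [(195.9,168.9,"scene"),(166.9,185.2,"top")]: print(c,atz(manip.calibration(c),u,v,0.068))
cv2.imwrite("pics/m2.png",np.hstack([cv2.imread("pics/w1.png")[100:380,60:440],cv2.imread("pics/w2.png")[100:380,60:440]]))
E
```

```text
[0.554  0.2212 0.2925] [[-1.      0.0009 -0.001 ]
 [ 0.0009  1.      0.0005]
 [ 0.001   0.0005 -1.    ]] [ 0.0495  0.879  -0.3643]
mouth [(array([174.8, 127.1]), 0.86, array([0.5187, 0.1172, 0.0038])), (array([315.1, 160.4]), 0.82, array([0.5611, 0.2919, 0.0011])), (array([292.8, 273.2]), 0.69, array([0.7067, 0.265 , 0.0304]))]
beaker [(array([187.2, 118.3]), 0.87, array([0.5084, 0.1328, 0.0021])), (array([290.9, 248.7]), 0.75, array([0.6601, 0.2593, 0.0516])), (array([305.8, 150.4]), 0.7, array([0.5478, 0.2792, 0.0034]))]
mouth [0.44445012 0.25721509 0.42032193] [np.float64(0.04511204336742915), np.float64(0.045112043367429105)]
mouth [0.54661776 0.28038512 0.070904  ] [np.float64(0.0002446284067981473), np.float64(0.0002446284067983121)]
mouth [0.43745921 0.25557574 0.43130232] [np.float64(0.045078198274761824), np.float64(0.04507819827476193)]
beaker [0.44520629 0.25606451 0.41323111] [np.float64(0.04555158270658604), np.float64(0.04555158270658597)]
beaker [0.43753277 0.25567857 0.43298829] [np.float64(0.04550856696235865), np.float64(0.045508566962358665)]
beaker [ 0.54769847  0.27904893 -0.00432344] [np.float64(0.0018703673863780846), np.float64(0.001870367386378139)]
scene [0.54692204 0.2829955  0.068     ]
top [0.55755235 0.27708101 0.068     ]
```

View pics/m2.png

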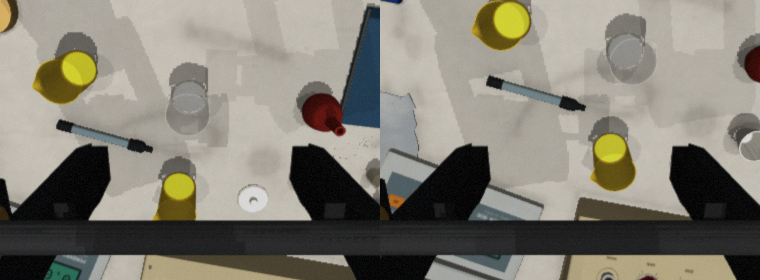

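Both views agree: the clear beaker's mouth is at about (0.547, 0.280, 0.070). In the left half of the picture it's the grey glass at crop (187,105). Next is the holder.

>>> {"api": "drive_tool", "payload": {"rows": [[[0,0,0],[-0.06,-0.5,-0.02],-1],[[0,0,0],[-0.06,-0.5,-0.02],-1],[[0,0,0],[-0.06,-0.5,-0.02],-1],[[0,0,0],[-0.06,-0.5,-0.02],-1],[[0,0,0],[-0.06,-0.5,-0.02],-1],[[0,0,0],[-0.06,-0.5,-0.02],-1],[[0,0,0],[-0.06,-0.5,-0.02],-1],[[0,0,0],[-0.06,-0.5,-0.02],-1],[[0,0,0],[-0.06,-0.5,-0.02],-1],[[0,0,0],[-0.06,-0.5,-0.02],-1],[[0,0,0],[-0.06,-0.5,-0.02],-1],[[0,0,0],[-0.06,-0.5,-0.02],-1],[[0,0,0],[-0.06,-0.5,-0.02],-1],[[0,0,0],[-0.06,-0.5,-0.02],-1],[[0,0,0],[-0.06,-0.5,-0.02],-1],[[0,0,0],[-0.06,-0.5,-0.02],-1],[[0,0,0],[-0.06,-0.5,-0.02],-1]]}}

```text
time_s: 5.57
tcp_pos: [0.4949, -0.277, 0.273]
tool_rot: [[-1.0, -0.003, 0.0], [-0.003, 1.0, 0.0], [-0.0, 0.0, -1.0]]
contact_force: [0.1, 0.2, -0.6]
grip_width: 0.0884
grasp_force: 0.0
```

```bash
cat > plate.py <<'E'
from h import *
import sys,pickle
np.set_printoptions(precision=4,suppress=True)
n=sys.argv[1];cal=pickle.load(open(f"pics/{n}.pkl","rb"))["cal"];im=cv2.imread(f"pics/{n}.png");d=np.load(f"pics/{n}.npy")
hsv=cv2.cvtColor(im,cv2.COLOR_BGR2HSV);m=((hsv[...,0]>95)&(hsv[...,0]<125)&(hsv[...,1]>90)&(hsv[...,2]>80)).astype(np.uint8)
k,l,st,_=cv2.connectedComponentsWithStats(m);i=1+np.argmax(st[1:,4]);m=l==i
vv,uu=np.nonzero(m);P=np.array([atdepth(cal,u,v,d[v,u]) for u,v in zip(uu,vv)])
ok=(d[vv,uu]>0);z=np.median(P[ok,2]);print("bbox",st[i],"z med",z,"plane",np.linalg.lstsq(np.c_[P[ok,:2]-P[ok,:2].mean(0),np.ones(ok.sum())],P[ok,2],rcond=None)[0])
Q=np.array([atz(cal,u,v,z)[:2] for u,v in zip(uu,vv)],np.float32)
r=cv2.minAreaRect(Q*1000);print("rect",r);print(cv2.boxPoints(r))
E
python3 look.py w3 cover holder front_edge studs; python3 plate.py w3
```

```text
[ 0.4949 -0.277   0.273 ] [[-1.     -0.0028  0.0003]
 [-0.0028  1.      0.0002]
 [-0.0003  0.0001 -1.    ]] [ 0.0835  0.1548 -0.6223]
cover [(array([248.8, 194.6]), 0.64, array([ 0.5206, -0.2883,  0.0674]))]
holder []
front_edge [(array([258.2, 128.9]), 0.67, array([ 0.4604, -0.2788,  0.001 ]))]
studs []
bbox [ 212  127   77  133 7731] z med 0.06652742196037734 plane [ 0.0003 -0.0016  0.0665]
rect ((524.0274047851562, -289.5679931640625), (64.69889831542969, 139.7139129638672), 82.45588684082031)
[[ 450.528  -312.4659]
 [ 589.0325 -330.8089]
 [ 597.5269 -266.67  ]
 [ 459.0223 -248.3271]]
```

View pics/w3.png

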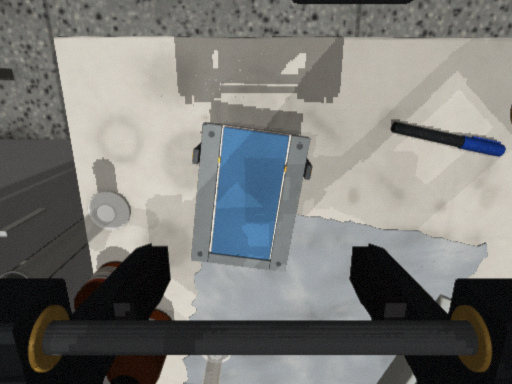

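```bash
python3 - <<'E'
from h import *
import pickle
for c,cal,d in [("top",manip.calibration("top"),np.load("pics/top_d.npy")),("wrist",pickle.load(open("pics/w3.pkl","rb"))["cal"],np.load("pics/w3.npy"))]:
    vv,uu=np.nonzero(d>0);P=np.array([atdepth(cal,u,v,d[v,u]) for u,v in zip(uu,vv)])
    ok=(P[:,0]>.35)&(P[:,0]<.75)&(P[:,1]<-.05)&(P[:,1]>-.55)&(P[:,2]<.2)&(P[:,2]>.02);P=P[ok]
    g={}
    for p in P:
        k=(int(p[0]//.04),int(p[1]//.04));g[k]=max(g.get(k,0),p[2])
    print(c);[print(np.round(.04*i,2),[int(1000*g.get((i,j),0)) for j in range(-14,-1)]) for i in range(8,19)]
E
```

```text
top
0.32 [0, 0, 0, 0, 0, 0, 0, 0, 0, 0, 0, 0, 0]
0.36 [0, 0, 0, 0, 0, 0, 0, 0, 0, 0, 0, 0, 0]
0.4 [0, 0, 0, 0, 0, 0, 0, 0, 0, 0, 0, 0, 0]
0.44 [0, 0, 0, 0, 0, 70, 70, 68, 68, 0, 0, 0, 0]
0.48 [0, 0, 0, 0, 0, 68, 69, 70, 68, 0, 0, 0, 0]
0.52 [0, 0, 176, 0, 0, 70, 70, 70, 69, 0, 0, 0, 0]
0.56 [0, 169, 178, 0, 0, 70, 70, 71, 61, 0, 0, 0, 0]
0.6 [0, 65, 70, 0, 0, 68, 68, 70, 0, 0, 0, 0, 0]
0.64 [0, 91, 101, 40, 0, 0, 0, 0, 0, 0, 0, 0, 0]
0.68 [0, 0, 88, 97, 50, 0, 0, 0, 0, 0, 0, 0, 0]
0.72 [0, 0, 126, 129, 88, 0, 0, 0, 0, 0, 0, 0, 48]
wrist
0.32 [0, 0, 0, 0, 0, 0, 0, 0, 0, 0, 0, 0, 0]
0.36 [0, 0, 0, 0, 0, 0, 0, 0, 0, 0, 0, 0, 0]
0.4 [0, 0, 0, 0, 0, 0, 0, 0, 0, 0, 0, 0, 0]
0.44 [0, 0, 0, 0, 0, 68, 68, 68, 67, 0, 0, 0, 0]
0.48 [0, 0, 0, 0, 0, 67, 69, 68, 67, 0, 0, 0, 0]
0.52 [0, 0, 177, 0, 0, 68, 68, 68, 66, 0, 0, 0, 0]
0.56 [0, 162, 164, 0, 0, 68, 69, 68, 0, 0, 0, 0, 0]
0.6 [0, 71, 74, 0, 0, 66, 67, 67, 0, 0, 0, 0, 0]
0.64 [0, 78, 77, 0, 0, 0, 0, 0, 0, 0, 0, 0, 0]
0.68 [0, 0, 95, 116, 0, 0, 0, 0, 0, 0, 0, 0, 0]
0.72 [0, 0, 114, 118, 87, 0, 0, 0, 0, 0, 0, 0, 0]
```

Scaled: -0.134 rad / 4 = -0.0335.

>>> {"api": "drive_tool", "payload": {"rows": [[[0,0,-0.0335],[0.049,-0.015,-0.08],1],[[0,0,-0.0335],[0.049,-0.015,-0.08],1],[[0,0,-0.0335],[0.049,-0.015,-0.08],1],[[0,0,-0.0335],[0.049,-0.015,-0.08],1],[[0,0,-0.0335],[0.049,-0.015,-0.165],1],[[0,0,-0.0335],[0.049,-0.015,-0.165],1],[[0,0,-0.0335],[0.049,-0.015,-0.175],1],[[0,0,-0.0335],[0.049,-0.015,-0.175],1],[[0,0,-0.0335],[0.049,-0.015,-0.175],1],[[0,0,-0.0335],[0.049,-0.015,-0.175],1],[[0,0,-0.0335],[0.049,-0.015,-0.175],1],[[0,0,-0.0335],[0.049,-0.015,-0.175],1]]}}

```text
time_s: 6.82
tcp_pos: [0.5445, -0.295, 0.1004]
tool_rot: [[-0.991, 0.133, 0.003], [0.133, 0.991, -0.003], [-0.004, -0.002, -1.0]]
contact_force: [0.0, 0.6, 0.3]
grip_width: 0.0102
grasp_force: 0.0
```

```bash
python3 - <<'E'
from h import *
s=manip.get_state();print(s["tcp_pos"],s["tool_rot"],s["contact_force"],s["grip_width"])
E
```

```text
[ 0.54452479 -0.29495515  0.10042573] [[-0.99107429  0.13327129  0.00324331]
 [ 0.13326288  0.99107709 -0.00268357]
 [-0.00357201 -0.0022274  -0.99999114]] [0.00483766 0.58477181 0.31144761] 0.01017607568694007
```

>>> {"api": "drive_tool", "payload": {"rows": [[[0,0,0],[0,0.002,-0.008],1],[[0,0,0],[0,0.002,-0.013],1],[[0,0,0],[0,0.002,-0.015],1],[[0,0,0],[0,0.002,-0.016],1],[[0,0,0],[0,0.002,-0.016],1],[[0,0,0],[0,0.002,-0.016],1]]}}

```text
time_s: 7.32
tcp_pos: [0.5432, -0.2919, 0.0815]
tool_rot: [[-0.991, 0.133, -0.0], [0.133, 0.991, 0.0], [0.0, 0.0, -1.0]]
contact_force: [0.2, 0.2, 0.7]
grip_width: 0.0
grasp_force: 0.0
```

>>> {"api": "drive_tool", "payload": {"rows": [[[0,0,0],[0,0,-0.0005],1],[[0,0,0],[0,0,-0.001],1],[[0,0,0],[0,0,-0.0015],1],[[0,0,0],[0,0,-0.0015],1]]}}

```text
time_s: 7.65
tcp_pos: [0.5435, -0.2921, 0.0805]
tool_rot: [[-0.991, 0.133, 0.0], [0.133, 0.991, -0.0], [-0.0, -0.0, -1.0]]
contact_force: [-0.7, 0.3, 1.1]
grip_width: 0.0002
grasp_force: 0.9
```

>>> {"api": "drive_tool", "payload": {"rows": [[[0,0,0],[0,0,-0.0003],1],[[0,0,0],[0,0,-0.0005],1],[[0,0,0],[0,0,-0.0005],1]]}}

```text
time_s: 7.9
tcp_pos: [0.5436, -0.2922, 0.0803]
tool_rot: [[-0.991, 0.133, 0.001], [0.133, 0.991, -0.001], [-0.001, -0.001, -1.0]]
contact_force: [-0.4, 0.4, 5.1]
grip_width: 0.0003
grasp_force: 2.4
```

>>> {"api": "drive_tool", "payload": {"rows": [[[0,0,0],[0,0,-0.0002],1],[[0,0,0],[0,0,-0.0002],1],[[0,0,0],[0,0,-0.0002],1]]}}

```text
time_s: 8.15
tcp_pos: [0.5437, -0.2922, 0.0803]
tool_rot: [[-0.991, 0.133, 0.001], [0.133, 0.991, -0.001], [-0.001, -0.001, -1.0]]
contact_force: [-1.1, 1.2, 5.9]
grip_width: 0.0002
grasp_force: 2.8
```

>>> {"api": "drive_tool", "payload": {"rows": [[[0,0,0],[-0.001,0.0001,-0.0001],1],[[0,0,0],[-0.003,0.0004,-0.0001],1],[[0,0,0],[-0.005,0.0007,-0.0001],1],[[0,0,0],[-0.007,0.0009,-0.0001],1],[[0,0,0],[-0.009,0.0012,-0.0001],1],[[0,0,0],[-0.01,0.0013,-0.0001],1]]}}

```text
time_s: 8.65
tcp_pos: [0.5339, -0.2912, 0.0803]
tool_rot: [[-0.991, 0.134, 0.002], [0.134, 0.991, -0.001], [-0.002, -0.001, -1.0]]
contact_force: [2.9, -0.0, 5.2]
grip_width: 0.0005
grasp_force: 2.8
```

```bash
python3 look.py w4 ; python3 plate.py w4
```

```text
[ 0.5339 -0.2912  0.0803] [[-0.991   0.1335  0.002 ]
 [ 0.1335  0.991  -0.0013]
 [-0.0021 -0.0011 -1.    ]] [ 2.9412 -0.0334  5.2297]
bbox [  182    79   158   200 26451] z med 0.06605205484220564 plane [0.0024 0.0006 0.0661]
rect ((495.8305969238281, -285.9270935058594), (64.83998107910156, 92.93645477294922), 82.12834930419922)
[[ 445.3602 -311.6776]
 [ 537.4209 -324.4056]
 [ 546.301  -260.1766]
 [ 454.2403 -247.4485]]
```

View pics/w4.png

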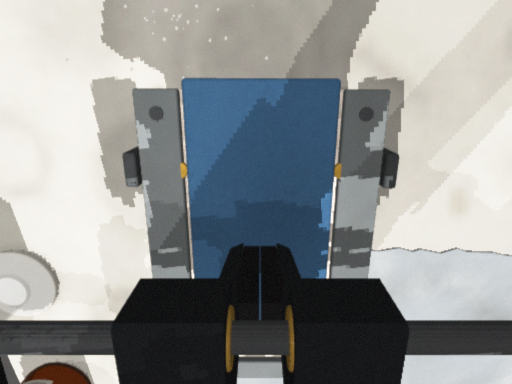

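The picture shows the plate's front edge at row 78, ahead of the rail ends at row 90. It moved about 5 mm for a 10 mm stroke, so the finger slipped partway. I'll press a little harder.

>>> {"api": "drive_tool", "payload": {"rows": [[[0,0,0],[0,0,-0.0003],1],[[0,0,0],[-0.002,0.0003,-0.0003],1],[[0,0,0],[-0.004,0.0005,-0.0003],1],[[0,0,0],[-0.006,0.0008,-0.0003],1],[[0,0,0],[-0.008,0.0011,-0.0003],1],[[0,0,0],[-0.01,0.0013,-0.0003],1],[[0,0,0],[-0.01,0.0013,-0.0003],1]]}}

```text
time_s: 9.28
tcp_pos: [0.5238, -0.2899, 0.0802]
tool_rot: [[-0.991, 0.133, 0.002], [0.133, 0.991, -0.001], [-0.002, -0.001, -1.0]]
contact_force: [0.6, 0.5, 7.2]
grip_width: 0.0005
grasp_force: 3.7
```

```bash
python3 look.py w5 ; python3 plate.py w5
```

```text
[ 0.5238 -0.2899  0.0802] [[-0.991   0.1335  0.0018]
 [ 0.1335  0.991  -0.0015]
 [-0.002  -0.0012 -1.    ]] [0.6138 0.5352 7.1659]
bbox [  183    80   158   199 26179] z med 0.06591657092514851 plane [0.0022 0.0005 0.0659]
rect ((485.951171875, -284.64373779296875), (64.91458892822266, 92.17052459716797), 81.85426330566406)
[[ 435.732  -310.2437]
 [ 526.9725 -323.3034]
 [ 536.1704 -259.0438]
 [ 444.9298 -245.984 ]]
```

>>> {"api": "drive_tool", "payload": {"rows": [[[0,0,0],[-0.002,0.0003,0],1],[[0,0,0],[-0.004,0.0005,0],1],[[0,0,0],[-0.006,0.0008,0],1],[[0,0,0],[-0.008,0.0011,0],1],[[0,0,0],[-0.01,0.0013,0],1],[[0,0,0],[-0.012,0.0016,0],1],[[0,0,0],[-0.014,0.0019,0],1],[[0,0,0],[-0.016,0.0021,0],1],[[0,0,0],[-0.018,0.0024,0],1],[[0,0,0],[-0.02,0.0027,0],1]]}}

```text
time_s: 10.17
tcp_pos: [0.5042, -0.2873, 0.0802]
tool_rot: [[-0.991, 0.133, 0.003], [0.133, 0.991, -0.002], [-0.003, -0.001, -1.0]]
contact_force: [3.2, -0.2, 6.9]
grip_width: 0.0008
grasp_force: 3.3
```

>>> {"api": "drive_tool", "payload": {"rows": [[[0,0,0],[-0.002,0.0003,0],1],[[0,0,0],[-0.004,0.0005,0],1],[[0,0,0],[-0.006,0.0008,0],1],[[0,0,0],[-0.008,0.0011,0],1],[[0,0,0],[-0.01,0.0013,0],1],[[0,0,0],[-0.012,0.0016,0],1],[[0,0,0],[-0.012,0.0016,0],1]]}}

```text
time_s: 10.75
tcp_pos: [0.4918, -0.2856, 0.0801]
tool_rot: [[-0.991, 0.133, 0.002], [0.133, 0.991, -0.001], [-0.002, -0.001, -1.0]]
contact_force: [-0.4, 1.0, 8.4]
grip_width: 0.0003
grasp_force: 3.9
```

```bash
python3 look.py w6 ; python3 plate.py w6
```

```text
[ 0.4918 -0.2856  0.0801] [[-0.9911  0.1335  0.0018]
 [ 0.1334  0.9911 -0.0015]
 [-0.002  -0.0012 -1.    ]] [-0.3981  1.0127  8.3896]
bbox [  183    81   157   198 26012] z med 0.06590058752124214 plane [0.0022 0.0006 0.0659]
rect ((454.198974609375, -280.3349609375), (65.0287094116211, 91.77398681640625), 81.94425201416016)
[[ 404.2083 -306.098 ]
 [ 495.0767 -318.9589]
 [ 504.1896 -254.5719]
 [ 413.3212 -241.711 ]]
```

>>> {"api": "drive_tool", "payload": {"rows": [[[0,0,0],[-0.002,0.0003,0],1],[[0,0,0],[-0.004,0.0005,0],1],[[0,0,0],[-0.006,0.0008,0],1],[[0,0,0],[-0.008,0.0011,0],1],[[0,0,0],[-0.01,0.0013,0],1],[[0,0,0],[-0.012,0.0016,0],1],[[0,0,0],[-0.012,0.0016,0],1],[[0,0,0],[-0.012,0.0016,0],1],[[0,0,0],[-0.012,0.0016,0.001],1],[[0,0,0],[-0.012,0.0016,0.005],1],[[0,0,0],[-0.012,0.0016,0.02],1],[[0,0,0],[-0.012,0.0016,0.05],1],[[0,0,0],[-0.012,0.0016,0.09],1],[[0,0,0],[-0.012,0.0016,0.11],-1],[[0,0,0],[-0.012,0.0016,0.11],-1],[[0,0,0],[-0.012,0.0016,0.11],-1]]}}

```text
time_s: 12.13
tcp_pos: [0.4795, -0.2837, 0.19]
tool_rot: [[-0.991, 0.133, 0.001], [0.133, 0.991, -0.001], [-0.002, -0.001, -1.0]]
contact_force: [-0.1, 0.8, -1.0]
grip_width: 0.0183
grasp_force: 0.0
```

```bash
python3 look.py w7 cover; python3 plate.py w7
```

```text
[ 0.4795 -0.2837  0.19  ] [[-0.9911  0.1334  0.0013]
 [ 0.1334  0.9911 -0.0013]
 [-0.0015 -0.0011 -1.    ]] [-0.1251  0.7822 -0.9909]
cover [(array([262.7, 177.5]), 0.76, array([ 0.4655, -0.2797,  0.0669]))]
bbox [  215    86    90   173 13652] z med 0.06642805742314911 plane [0.003  0.0028 0.0666]
rect ((466.5516052246094, -281.7547912597656), (64.83305358886719, 138.34376525878906), 82.48310852050781)
[[ 393.7335 -304.8438]
 [ 530.8884 -322.9417]
 [ 539.3698 -258.6658]
 [ 402.2148 -240.5679]]
```

View pics/w7.png

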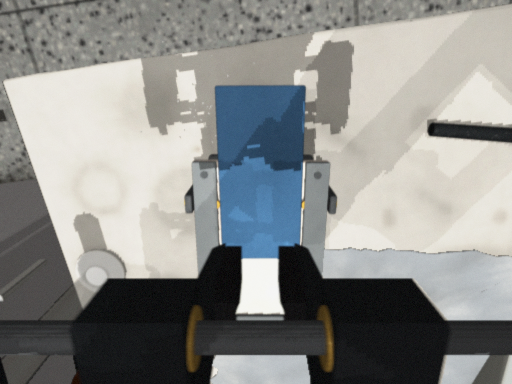

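The picture shows the plate level, hanging about 57 mm over the front (front edge at row 86, rail ends at row 160). I'll open, straddle the overhang and descend.

>>> {"api": "drive_tool", "payload": {"rows": [[[0,0,0],[-0.0393,0.0054,0],-1],[[0,0,0],[-0.0393,0.0054,0],-1],[[0,0,0],[-0.0393,0.0054,0],-1],[[0,0,0],[-0.0393,0.0054,-0.03],-1],[[0,0,0],[-0.0393,0.0054,-0.06],-1],[[0,0,0],[-0.0393,0.0054,-0.08],-1],[[0,0,0],[-0.0393,0.0054,-0.09],-1],[[0,0,0],[-0.0393,0.0054,-0.09],-1],[[0,0,0],[-0.0393,0.0054,-0.09],-1]]}}

```text
time_s: 12.98
tcp_pos: [0.4403, -0.2781, 0.099]
tool_rot: [[-0.991, 0.133, -0.0], [0.133, 0.991, 0.001], [0.001, 0.001, -1.0]]
contact_force: [0.3, -0.6, 0.6]
grip_width: 0.0859
grasp_force: 0.0
```

```bash
python3 look.py w8; python3 plate.py w8
```

```text
[ 0.4403 -0.2781  0.099 ] [[-0.9911  0.1333 -0.0005]
 [ 0.1333  0.9911  0.0006]
 [ 0.0006  0.0005 -1.    ]] [ 0.2534 -0.5717  0.6144]
bbox [  195   168   129   153 18395] z med 0.06647403026672438 plane [-0.0203  0.0049  0.067 ]
rect ((442.1226806640625, -279.04327392578125), (65.40497589111328, 90.55469512939453), 82.33302307128906)
[[ 392.8871 -305.4127]
 [ 482.6323 -317.4941]
 [ 491.3583 -252.6738]
 [ 401.6131 -240.5925]]
```

View pics/w8.png

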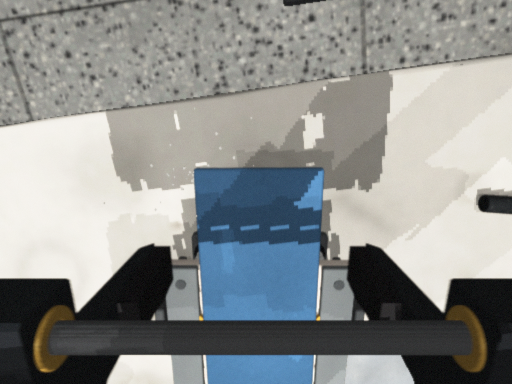

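Centred: the plate sits between the fingers (columns 195–323, fingertips at 170 and 352). I'll descend and pinch.

>>> {"api": "drive_tool", "payload": {"rows": [[[0,0,0],[0,0,-0.015],-1],[[0,0,0],[0,0,-0.03],-1],[[0,0,0],[0,0,-0.037],-1],[[0,0,0],[0,0,-0.039],-1],[[0,0,0],[0,0,-0.039],-1],[[0,0,0],[0,0,-0.039],-1],[[0,0,0],[0,0,-0.039],1],[[0,0,0],[0,0,-0.039],1],[[0,0,0],[0,0,-0.039],1],[[0,0,0],[0,0,-0.039],1],[[0,0,0],[0,0,-0.039],1],[[0,0,0],[0,0,-0.039],1],[[0,0,0],[0,0,-0.039],1]]}}

```text
time_s: 14.12
tcp_pos: [0.4402, -0.2782, 0.0604]
tool_rot: [[-0.991, 0.133, 0.0], [0.133, 0.991, -0.0], [-0.0, -0.0, -1.0]]
contact_force: [0.8, 0.2, 1.0]
grip_width: 0.065
grasp_force: 30.0
```

>>> {"api": "drive_tool", "payload": {"rows": [[[0,0,0],[-0.003,0.0004,0],1],[[0,0,0],[-0.008,0.0011,0],1],[[0,0,0],[-0.014,0.0019,0],1],[[0,0,0],[-0.02,0.0027,0],1],[[0,0,0],[-0.026,0.0034,0],1],[[0,0,0],[-0.032,0.0042,0],1],[[0,0,0],[-0.038,0.005,0],1],[[0,0,0],[-0.044,0.0058,0],1],[[0,0,0],[-0.05,0.0066,0],1],[[0,0,0],[-0.056,0.0074,0],1],[[0,0,0],[-0.06,0.0079,0],1],[[0,0,0],[-0.06,0.0079,0.002],1],[[0,0,0],[-0.06,0.0079,0.006],1],[[0,0,0],[-0.06,0.0079,0.015],1],[[0,0,0],[-0.06,0.0079,0.03],1],[[0,0,0],[-0.06,0.0079,0.05],1],[[0,0,0],[-0.06,0.0079,0.07],1],[[0,0,0],[-0.06,0.0079,0.085],1],[[0,0,0],[-0.06,0.0079,0.09],1],[[0,0,0],[-0.06,0.0079,0.09],1]]}}

```text
time_s: 15.78
tcp_pos: [0.381, -0.271, 0.152]
tool_rot: [[-0.991, 0.133, 0.002], [0.133, 0.991, -0.003], [-0.003, -0.003, -1.0]]
contact_force: [-0.1, -1.3, -0.3]
grip_width: 0.0651
grasp_force: 30.0
```

```bash
python3 look.py w9; python3 plate.py w9; python3 - <<'E'
from h import *
im,d=manip.grab_frame("scene");cv2.imwrite("pics/s2.png",cv2.resize(im[130:320,150:410,::-1],None,fx=2,fy=2))
E
```

```text
[ 0.381 -0.271  0.152] [[-0.9911  0.133   0.0024]
 [ 0.133   0.9911 -0.0029]
 [-0.0028 -0.0025 -1.    ]] [-0.0729 -1.2818 -0.3445]
bbox [  178   190   164   131 20275] z med 0.1579340431908416 plane [-0.0159  0.0003  0.1583]
rect ((367.79736328125, -269.4725341796875), (65.05487823486328, 60.76225280761719), 82.44674682617188)
[[ 333.4042 -297.7242]
 [ 393.6392 -305.7113]
 [ 402.1906 -241.2209]
 [ 341.9555 -233.2338]]
```

View pics/s2.png

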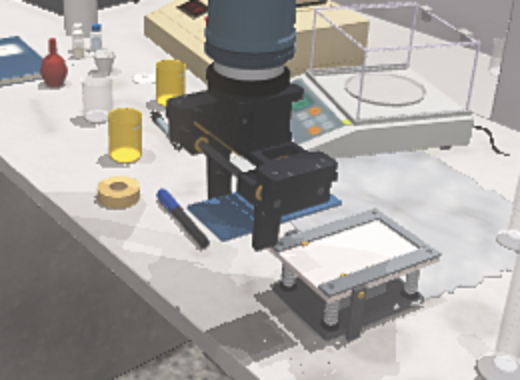

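The picture shows the plate held level, clear of the holder, with nothing disturbed. I'll carry it over.

>>> {"api": "drive_tool", "payload": {"rows": [[[0,0,0],[0.002,0.008,0.01],1],[[0,0,0],[0.006,0.024,0.02],1],[[0,0,0],[0.01,0.044,0.03],1],[[0,0,0],[0.015,0.066,0.035],1],[[0,0,0],[0.02,0.09,0.04],1],[[0,0,0],[0.026,0.115,0.04],1],[[0,0,0],[0.032,0.14,0.04],1],[[0,0,0],[0.037,0.165,0.04],1],[[0,0,0],[0.043,0.19,0.04],1],[[0,0,0],[0.049,0.215,0.04],1],[[0,0,0],[0.054,0.24,0.04],1],[[0,0,0],[0.06,0.265,0.04],1],[[0,0,0],[0.066,0.29,0.04],1],[[0,0,0],[0.071,0.315,0.04],1],[[0,0,0],[0.077,0.34,0.04],1],[[0,0,0],[0.082,0.36,0.04],1],[[0,0,0],[0.086,0.38,0.04],1],[[0,0,0],[0.089,0.393,0.04],1],[[0,0,0],[0.09,0.4,0.04],1],[[0,0,0],[0.09,0.4,0.04],1]]}}

```text
time_s: 17.55
tcp_pos: [0.4693, 0.1312, 0.1896]
tool_rot: [[-0.991, 0.131, -0.002], [0.131, 0.991, 0.0], [0.002, 0.0, -1.0]]
contact_force: [-0.1, 0.4, -1.0]
grip_width: 0.065
grasp_force: 30.0
```

>>> {"api": "drive_tool", "payload": {"rows": [[[0,0,0],[0.003,0.012,0],1],[[0,0,0],[0.008,0.035,0],1],[[0,0,0],[0.013,0.06,0],1],[[0,0,0],[0.018,0.085,0],1],[[0,0,0],[0.024,0.11,0],1],[[0,0,0],[0.03,0.135,0],1],[[0,0,0],[0.035,0.15,0],1],[[0,0,0],[0.036,0.156,0],1],[[0,0,0],[0.036,0.157,0],1],[[0,0,0],[0.036,0.157,0],1],[[0,0,0],[0.036,0.157,0],1],[[0,0,0],[0.036,0.157,0],1]]}}

```text
time_s: 18.55
tcp_pos: [0.5059, 0.2858, 0.1901]
tool_rot: [[-0.991, 0.135, -0.0], [0.135, 0.991, -0.0], [0.0, -0.0, -1.0]]
contact_force: [-0.4, -0.3, 0.6]
grip_width: 0.0652
grasp_force: 30.0
```

```bash
python3 look.py w10 mouth beaker; python3 plate.py w10; python3 - <<'E'
from h import *
for c in ["scene","top"]:
    cal=manip.calibration(c);im,d=manip.grab_frame(c)
    for t,z in [("mouth",.068),("beaker",0)]:
        r=manip.spot_point(c,t);print(c,t,[(np.round(x["position"]),round(x["conf"],2),atz(cal,*x["position"],z)) for x in r[:3]])
E
```

```text
[0.5059 0.2858 0.1901] [[-0.9909  0.1346 -0.0003]
 [ 0.1346  0.9909 -0.0003]
 [ 0.0003 -0.0004 -1.    ]] [-0.3527 -0.3338  0.5688]
mouth [(array([ 73., 226.]), 0.94, array([0.5194, 0.1154, 0.0434])), (array([260.9, 328.2]), 0.37, array([0.4788, 0.2897, 0.2558]))]
beaker [(array([112.4, 197.4]), 0.95, array([0.4976, 0.1583, 0.0449]))]
bbox [  177   190   165   131 19315] z med 0.19603738919641323 plane [-0.0188  0.0029  0.1965]
rect ((492.7557067871094, 287.4409484863281), (64.9186782836914, 60.63154983520508), 82.2565689086914)
[[458.3429 259.3622]
 [518.4216 251.1929]
 [527.1685 315.5197]
 [467.0898 323.689 ]]
scene mouth [(array([234., 161.]), 0.79, array([0.68860656, 0.26941138, 0.068     ])), (array([214., 189.]), 0.62, array([0.51097361, 0.1207339 , 0.068     ])), (array([200., 188.]), 0.61, array([0.48132783, 0.15276301, 0.068     ]))]
scene beaker [(array([198., 188.]), 0.78, array([0.55343052, 0.28215667, 0.        ])), (array([212., 207.]), 0.63, array([0.51478843, 0.14048567, 0.        ])), (array([201., 165.]), 0.39, array([0.66792832, 0.45072027, 0.        ]))]
top mouth [(array([219., 200.]), 0.78, array([0.51619916, 0.13551335, 0.068     ])), (array([288., 219.]), 0.41, array([ 0.4653108 , -0.05292374,  0.068     ])), (array([170., 187.]), 0.39, array([0.55179583, 0.26996505, 0.068     ]))]
top beaker [(array([177., 143.]), 0.7, array([0.68770662, 0.26391009, 0.        ])), (array([168., 191.]), 0.63, array([0.54687864, 0.28703062, 0.        ])), (array([222., 201.]), 0.61, array([0.51852262, 0.1321395 , 0.        ]))]
```

View pics/w10.png

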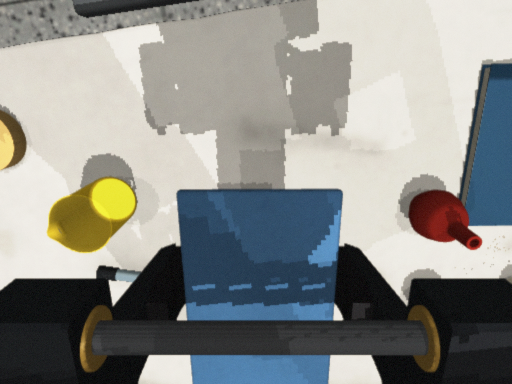

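The picture shows the plate held straight, its front edge at row 190, with the beaker underneath. My estimate puts the mouth at about +17 mm along the plate and within 2 mm across it. Lowering now.

>>> {"api": "drive_tool", "payload": {"rows": [[[0,0,0],[0,0,-0.01],1],[[0,0,0],[0,0,-0.03],1],[[0,0,0],[0,0,-0.05],1],[[0,0,0],[0,0,-0.07],1],[[0,0,0],[0,0,-0.09],1],[[0,0,0],[0,0,-0.102],1],[[0,0,0],[0,0,-0.11],1],[[0,0,0],[0,0,-0.115],1],[[0,0,0],[0,0,-0.115],1],[[0,0,0],[0,0,-0.115],1]]}}

```text
time_s: 19.83
tcp_pos: [0.5065, 0.287, 0.0757]
tool_rot: [[-0.991, 0.133, 0.001], [0.133, 0.991, 0.0], [-0.001, 0.0, -1.0]]
contact_force: [-0.2, -0.8, -0.7]
grip_width: 0.0651
grasp_force: 30.0
```

>>> {"api": "drive_tool", "payload": {"rows": [[[0,0,0],[0,0,-0.001],1],[[0,0,0],[0,0,-0.002],1],[[0,0,0],[0,0,-0.003],1],[[0,0,0],[0,0,-0.004],1],[[0,0,0],[0,0,-0.005],1],[[0,0,0],[0,0,-0.005],1]]}}

```text
time_s: 20.33
tcp_pos: [0.5059, 0.2868, 0.07]
tool_rot: [[-0.991, 0.133, -0.0], [0.133, 0.991, -0.0], [0.0, -0.0, -1.0]]
contact_force: [0.1, 0.8, -1.0]
grip_width: 0.0653
grasp_force: 30.0
```

>>> {"api": "drive_tool", "payload": {"rows": [[[0,0,0],[0,0,-0.0005],1],[[0,0,0],[0,0,-0.001],1],[[0,0,0],[0,0,-0.001],1],[[0,0,0],[0,0,-0.001],1]]}}

```text
time_s: 20.67
tcp_pos: [0.506, 0.2868, 0.0691]
tool_rot: [[-0.991, 0.133, -0.0], [0.133, 0.991, -0.0], [0.0, -0.0, -1.0]]
contact_force: [0.3, 0.3, -0.3]
grip_width: 0.065
grasp_force: 30.0
```

>>> {"api": "drive_tool", "payload": {"rows": [[[0,0,0],[0,0,-0.0005],1],[[0,0,0],[0,0,-0.001],1],[[0,0,0],[0,0,-0.001],1]]}}

```text
time_s: 20.92
tcp_pos: [0.5059, 0.2868, 0.068]
tool_rot: [[-0.991, 0.133, -0.0], [0.133, 0.991, -0.0], [0.0, -0.0, -1.0]]
contact_force: [-0.8, -0.3, -0.6]
grip_width: 0.0648
grasp_force: 30.0
```

>>> {"api": "drive_tool", "payload": {"rows": [[[0,0,0],[0,0,-0.0003],1],[[0,0,0],[0,0,-0.0005],1],[[0,0,0],[0,0,-0.0005],1]]}}

```text
time_s: 21.17
tcp_pos: [0.506, 0.2868, 0.0676]
tool_rot: [[-0.991, 0.133, 0.0], [0.133, 0.991, -0.0], [-0.0, -0.0, -1.0]]
contact_force: [-0.6, -0.4, -0.3]
grip_width: 0.065
grasp_force: 30.0
```

>>> {"api": "drive_tool", "payload": {"rows": [[[0,0,0],[0,0,-0.0003],1],[[0,0,0],[0,0,-0.0005],1],[[0,0,0],[0,0,-0.0005],1]]}}

```text
time_s: 21.42
tcp_pos: [0.5061, 0.2869, 0.0673]
tool_rot: [[-0.991, 0.133, 0.0], [0.133, 0.991, 0.0], [-0.0, 0.0, -1.0]]
contact_force: [-1.0, 0.4, 1.3]
grip_width: 0.0648
grasp_force: 30.0
```

>>> {"api": "drive_tool", "payload": {"rows": [[[0,0,0],[0,0,-0.0003],1],[[0,0,0],[0,0,-0.0003],1],[[0,0,0],[0,0,-0.0003],1]]}}

```text
time_s: 21.67
tcp_pos: [0.5062, 0.2869, 0.0671]
tool_rot: [[-0.991, 0.133, 0.0], [0.133, 0.991, 0.0], [-0.0, 0.0, -1.0]]
contact_force: [-0.3, -0.1, 1.3]
grip_width: 0.0649
grasp_force: 30.0
```

```bash
python3 - <<'E'
from h import *
im,d=manip.grab_frame("scene");a=cv2.resize(im[140:220,160:260,::-1],None,fx=4,fy=4,interpolation=3)
im,d=manip.grab_frame("top");b=cv2.resize(im[150:230,130:230,::-1],None,fx=4,fy=4,interpolation=3)
cv2.imwrite("pics/s3.png",np.hstack([a,b]))
print(manip.get_state()["contact_force"])
E
```

```text
[-0.01743494  0.38821207  2.45893153]
```

View pics/s3.png

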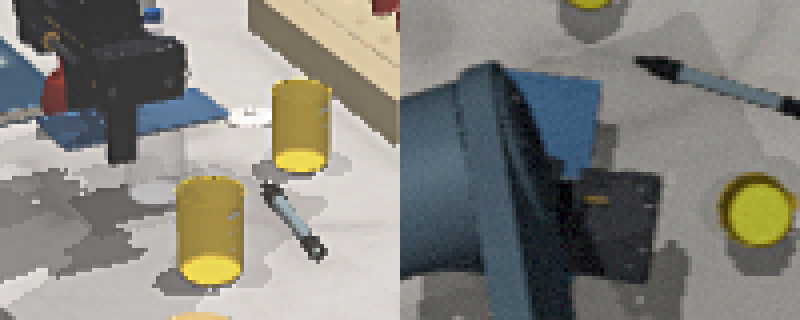

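The picture shows the plate lying level on the clear beaker (crop (157,160)), with upward contact of about 2 N. Releasing.

>>> {"api": "drive_tool", "payload": {"rows": [[[0,0,0],[0,0,0],-1],[[0,0,0],[0,0,0],-1],[[0,0,0],[0,0,0],-1],[[0,0,0],[0,0,0],-1],[[0,0,0],[0,0,0],-1],[[0,0,0],[0,0,0],-1],[[0,0,0],[0,0,0],-1],[[0,0,0],[0,0,0],-1],[[0,0,0],[0,0,0.005],-1],[[0,0,0],[0,0,0.015],-1],[[0,0,0],[0,0,0.03],-1],[[0,0,0],[0,0,0.06],-1],[[0,0,0],[0,0,0.1],-1],[[0,0,0],[0,0,0.14],-1],[[0,0,0],[-0.03,0,0.17],-1],[[0,0,0],[-0.05,0,0.18],-1],[[0,0,0],[-0.05,0,0.18],-1],[[0,0,0],[-0.05,0,0.18],-1]]}}

```text
time_s: 23.27
tcp_pos: [0.456, 0.2872, 0.2488]
tool_rot: [[-0.991, 0.132, 0.003], [0.132, 0.991, 0.001], [-0.003, 0.002, -1.0]]
contact_force: [-0.4, -0.4, -0.2]
grip_width: 0.0882
grasp_force: 0.0
```

```bash
python3 look.py w11 cover mouth beaker; python3 plate.py w11;python3 - <<'E'
from h import *
im,d=manip.grab_frame("scene");a=cv2.resize(im[140:220,160:260,::-1],None,fx=4,fy=4,interpolation=3)
b=cv2.resize(cv2.imread("pics/w11.png"),(400,320))
cv2.imwrite("pics/s4.png",np.hstack([a,b]))
E
```

```text
[0.456  0.2872 0.2488] [[-0.9912  0.1324  0.0035]
 [ 0.1324  0.9912  0.0011]
 [-0.0033  0.0016 -1.    ]] [-0.3744 -0.3574 -0.1938]
cover [(array([267.6, 245. ]), 0.62, array([0.5261, 0.286 , 0.0741])), (array([397. , 223.5]), 0.45, array([0.5408, 0.4317, 0.0301]))]
mouth [(array([116.2, 250.7]), 0.96, array([0.5251, 0.1183, 0.0448]))]
beaker [(array([140.3, 218.4]), 0.95, array([0.4918, 0.1532, 0.0429])), (array([262.9, 329.5]), 0.93, array([0.4284, 0.2914, 0.3152])), (array([340.8, 330.3]), 0.72, array([0.4318, 0.3097, 0.3145]))]
bbox [ 432  129   80  115 8284] z med 0.013443833406627803 plane [ 0.0009 -0.0006  0.0134]
rect ((518.6254272460938, 533.1287841796875), (97.68148803710938, 135.84237670898438), 83.11383056640625)
[[445.3383 492.7839]
 [580.2007 476.4968]
 [591.9125 573.4736]
 [457.0501 589.7607]]
```

View pics/s4.png

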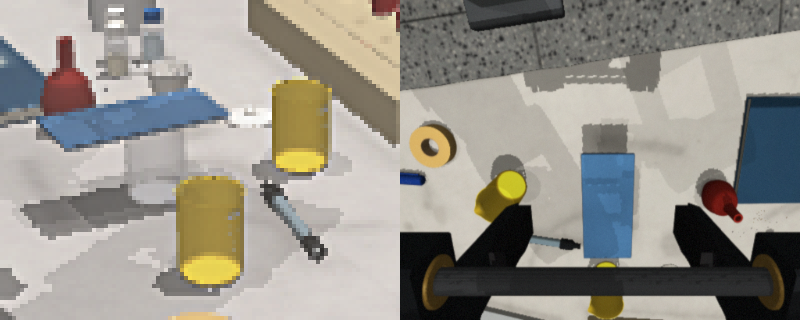

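Released: the plate lies on the beaker. One quick check of its level and centring before handing in.

```bash
sed 's/^k,l,st/m[:,420:]=0;k,l,st/' plate.py > p2.py; python3 p2.py w11; python3 - <<'E'
from h import *
for i in range(2):
    im,d=manip.grab_frame("scene");cal=manip.calibration("scene")
    for t,z in [("beaker",0),("mouth",.068)]:
        print(t,[(np.round(x["position"]),round(x["conf"],2),atz(cal,*x["position"],z)) for x in manip.spot_point("scene",t)[:4]])
    print([(np.round(x["bbox"]),round(x["conf"],2)) for x in manip.recognise("scene","beaker")])
E
```

```text
bbox [ 232  184   68  126 8004] z med 0.07336861715877879 plane [ 0.0124 -0.008   0.0734]
rect ((532.2833251953125, 283.0804443359375), (64.67582702636719, 140.03912353515625), 82.48107147216797)
[[458.6343 260.1829]
 [597.4693 241.8583]
 [605.9324 305.978 ]
 [467.0974 324.3026]]
beaker [(array([212., 208.]), 0.83, array([0.51362006, 0.13815795, 0.        ])), (array([198., 190.]), 0.79, array([0.54414011, 0.26883449, 0.        ])), (array([232., 179.]), 0.73, array([0.68653089, 0.27732144, 0.        ])), (array([296., 265.]), 0.58, array([ 0.51430742, -0.22112627,  0.        ]))]
mouth [(array([212., 189.]), 0.84, array([0.50582289, 0.12858315, 0.068     ])), (array([197., 170.]), 0.76, array([0.54689975, 0.27681377, 0.068     ])), (array([237., 164.]), 0.76, array([0.6794932 , 0.23992308, 0.068     ]))]
[(array([213., 199.,  19.,  22.]), 0.73), (array([234., 172.,  14.,  26.]), 0.7), (array([177., 159.,  13.,  20.]), 0.68), (array([199., 181.,  12.,  16.]), 0.52)]
beaker [(array([213., 208.]), 0.91, array([0.51153733, 0.13335579, 0.        ])), (array([234., 180.]), 0.69, array([0.68490675, 0.26271041, 0.        ])), (array([195., 188.]), 0.49, array([0.54354928, 0.287279  , 0.        ]))]
mouth [(array([233., 162.]), 0.85, array([0.68283612, 0.2666245 , 0.068     ])), (array([212., 188.]), 0.65, array([0.50975933, 0.13250599, 0.068     ])), (array([199., 169.]), 0.53, array([0.55439866, 0.27565632, 0.068     ]))]
[(array([200., 182.,  13.,  17.]), 0.74), (array([233., 172.,  13.,  24.]), 0.7), (array([213., 200.,  21.,  28.]), 0.69)]
```

```bash
python3 -c "
from rig import manip
print(manip.job_done())"
```

```text
the job is handed in; nothing more can be done
None
```

I slid the plate out, pinched it and laid it level over the clear beaker's mouth, then handed the job in; the hand-in call returned no verdict. By my last measurement the mouth is within about 1 mm of the plate's long middle line and about 15 mm from its middle.

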